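Leak-test a monitor's pressure port

ROBOT

A 6-joint arm with a two-finger parallel gripper is mounted at the origin on the work surface. World frame = base frame: x ahead of the robot, y to its left, z up, the work surface at z = 0. Lengths are in m, angles in rad, forces in N, time in s.
With the tool pointing down it reaches from about 0.325 to 0.775 m from the base axis. Payload 9.3 kg.
Tool frame: the origin (TCP) lies between the finger pads; the fingertips stand 25 mm ahead of it and the grasp point (between the pads) lies 6 mm ahead of it; z points along the fingers, y is the line along which they close (so a half turn about z gives the same grasp; the last joint's range is limited). The gripper opens to 85 mm and grips with 20 to 120 N. Pads are 22 mm wide; open, the fingers measure 114 mm over their backs; the gripper's body (76 mm by 85 mm) begins 54 mm behind the grasp point. The pads swing forward as they close: fully open they stand 13 mm farther back than shut.
Start: joints at [1.063, 0.259, 0.021, 1.334, 0, 1.418], TCP at [0.191, 0.516, 0.234] pointing down, gripper open.
Joint ranges: [-3.04, 3.04], [-0.91, 1.82], [-1.04, 1.36], [-1.92, 1.95], [-1.52, 1.45], [-3.14, 3.14]. Speed limits (rad/s): [2.22, 2.22, 2.79, 3.14, 3.14, 3.14].

INTERFACE

Orientations are given as [roll, pitch, yaw] about the fixed x, y, z axes, in that order (R = Rz(yaw) Ry(pitch) Rx(roll)).
In Python, from station import arm, vision, ticket gives the robot as it stands.
- The arm moves only by the tool drive_tool, never from a script. Its argument "series" is a list that holds one entry, the list of rows, each a list of 5 numbers: the finger opening in m, from 0 to 0.0854, then the shift along the tool's x, y, z in m, then the turn about the tool's z in degrees. In form: [[[grip, tx, ty, tz, spin], ...]]. A call has 1 to 8 rows; each row is the pose to reach, as a shift and turn from the pose commanded when the call began, along the tool's axes at that moment; what a row does not reach only later rows make up. A row lasts 1/12 s, in which the tool goes at most 41.7 mm and 7.16 degrees, less where a joint would pass 70% of its speed; a pose out of reach is approached as far as the arm can. A call with a gripper value outside its range is refused whole. The fingers move at their own pace and stop on an object; the grip force is fixed at half the most. Time passes only in rows, so rows that repeat a pose let the fingers close. It gives the time, the measured TCP pose, the force, the opening and the grip force at its end, in the units of the state.
- arm.observe(): the state, without advancing time (a new reading comes with each control period).
- vision.capture(name): name is "scene" or "side" or "wrist"; returns the picture (384x512x3 uint8, red, green, blue); there is no depth.
- vision.camera_model(name): a dict with "fx", "fy", "cx", "cy" (pixels), "D" ([k1, k2, p1, p2, k3] as OpenCV has them; the pictures are not rectified), "R" (3x3) and "t" (3): a world point X has camera coordinates R X + t. Camera axes: x right, y down, z forward; pixel columns grow to the right and rows downward; lengths in m; the calibration is good to about 2 mm. A picture is of the moment at which its call begins: read the wrist's pose just before it. camera_model takes no time and is no camera call; for the wrist camera it gives the pose at the moment of the call.
- ticket.job_done(): hands the job in; it is judged then, once.
The state is a dict: "time": time; "qpos": joint angles; "joint_velocities": joint speeds; "joint_torque": joint torques, N m; "tool_pos": TCP position; "tcp_rot": TCP orientation; "ft_force": force on the tool from outside, world axes, zero at the start; "ft_torque": the same for the moment, N m; "finger_gap": finger opening in m; "grasp_force": force on a finger pad.
Only numpy, scipy, OpenCV 4.12 (cv2) and the standard library are available. Lean on these libraries where they do the work, as an engineer would, in place of code of your own. Each camera call takes 0.05 s, during which the arm holds its last target. There are 200 camera calls.

TASK

Swing the lamp arm to the left (+y) until its head is well clear of the monitor, then lift the leak tester out of its stand and press its open mouth squarely over the nipple on the monitor's sloping face, pushing until it snaps past the rollers and the sprung collar is fully down. Finish while still holding the tester in the gripper, pressed fully home against the collar's spring: do not let go. Leave the pill organiser, the small bottle and the roll of tape where they are.

Things in the scene. Friction and masses are not known exactly. Their poses are not given: they have to be found in the camera images.
- monitor: White wedge-shaped vital-signs monitor fixed on the table, 200 (x) x 220 (y) mm, 30 mm high in front, 115 mm at the back. Origin: centre of its underside; x points from the low front edge (robot's side) to the back. The face rises 0.4 rad (23 degrees) towards +x, with a black display on its upper part.
- port: Nipple port amid the sloping face. Origin: where its axis meets the face, 72 mm above the monitor origin; z: nipple axis, square to the face, leaning 0.4 rad from vertical to the monitor's front. Steel nipple 12 mm thick, tip 28 mm out, last 7 mm tapered to 5 mm. Round it a sprung collar 26 mm across, top 14 mm out when up, and three sprung rollers that part 28 to 34 mm, tops 16 mm out.
- collar (a joint): How far the collar is pushed in along the nipple's axis, m: 0 up, 0.012 at its hard stop (top then 2 mm out from the face). Pushing the tester on takes about 12 N near 0.005, where its bead parts the rollers; then it snaps past, and the collar's spring pushes back with 6 to 8 N. Fully home means beyond 0.010. It does not latch: let go, it springs back up.
- lamp: Desk lamp's fixed foot and pole behind the monitor: white disc 100 mm across, 18 mm thick, pole 18 mm thick up to the arm's hinge at 222 mm. Origin on the table under the pole.
- lamp_arm (a joint): Swing of the lamp's level arm about the upright pole, rad. At 0 the arm points from the pole along the lamp's -x axis, over the nipple; grows as the head swings to the left (+y). Range -0.3 to 1.6; light friction (about 1 N at the grip), stays where it is left. The head is well clear above 0.8.
- lamp_grip (a point): Point in the black upright peg on top of the lamp's head: peg 12 mm thick, rising 46 mm above the head; this point is 25 mm above the head's top, 21 mm below the peg's end, 267 mm above the table, 220 mm from the hinge axis. The round white head is 94 mm across, from 197 to 242 mm above the table.
- lamp_hinge (a point): Point on the lamp arm's upright hinge axis, level with lamp_grip.
- stand: Grey block 75 x 75 x 25 mm fixed on the table, with a round hole 38 mm across and 15 mm deep in the middle of its top, in which the tester stands. Origin at the centre of its underside.
- tester: Leak tester, 85 mm tall, about 180 g, loose in the stand, mouth down. From below: steel coupler 26 mm across, 36 mm long, with a bead 34 mm across 5 mm above the mouth; bore 15 mm, 30 mm deep, open below; 20 mm neck to 50 mm; black square gauge head 38 x 38 x 35 mm (50 to 85 mm), white dial on top. Origin: centre of the mouth's rim; z up to the dial; x, y square to the head's flats.
- tester_mouth (a point): Centre of the tester's mouth, in the plane of its rim (same point as the tester's origin).
- tester_grip (a point): Centre of the tester's square head, 67 mm above the mouth on the tester's axis: place to grip, 38 mm wide across either pair of flats.
- pillbox: Bystander: light plastic pill organiser with four open compartments, 230 x 90 x 55 mm, loose. Origin at the centre of its underside, long side along its x.
- bottle: Bystander: small white closed bottle, 44 mm across, 85 mm tall. Origin at the centre of its underside.
- tape: Bystander: roll of paper tape lying flat, 72 mm across, 24 mm tall. Origin at the centre of its underside.
Things that resemble listed ones, but are neither listed nor needed, are in the scene too. What is shaped like the stand but purple or red is not meant.

How it is judged:
On the way, in this order (a step that is already met when the one before it is completed fails the run):
1. the lamp arm is swung clear to the left (value of joint lamp_arm above 0.8 rad), for 0.2 s.
2. the tester is lifted out of its stand (z of tester_mouth in the frame of stand above 0.04 m and contact force between the fingers and tester above 1 N), for 0.2 s.
3. the tester is squarely on the nipple and the collar has snapped down (value of joint collar above 0.01 m and angle between the z axis of tester and the z axis of port, either way round below 0.14 rad and z of tester_mouth in the frame of port below 0.0065 m and z of tester_grip in the frame of port above 0.05 m and x of tester_mouth in the frame of port between -0.005 and 0.005 m and y of tester_mouth in the frame of port between -0.005 and 0.005 m), for 0.2 s.
At the end, for the whole second after the job is handed in: Tester still held (over 2 N from the fingers), at rest over the nipple: mouth within 5 mm of its axis and 6.5 mm of the face, axes within 0.14 rad, pressing on the port with over 3 N, collar in more than 10 of its 12 mm, lamp arm beyond 0.8 rad (all of step 3 and contact force between tester and port above 3 N and contact force between the fingers and tester above 2 N and value of joint lamp_arm above 0.8 rad and linear speed of tester below 0.03 m/s); the arm keeps its last pose, push and grip.
It fails at once if the pill organiser is disturbed (moved more than 30 mm) (distance of pillbox from where it was at the start of the episode above 0.03 m).
It fails at once if the small bottle is disturbed (moved more than 30 mm) (distance of bottle from where it was at the start of the episode above 0.03 m).
It fails at once if the roll of tape is disturbed (moved more than 30 mm) (distance of tape from where it was at the start of the episode above 0.03 m).
It also fails if it takes over 58 s, if anything falls off the work surface, if the arm or the gripper's body presses on something with over 40 N, if the wrist force passes 120 N, or if a joint passes its speed limit or range.

## Working session

There is one attempt and no reset: what is moved stays moved. The work goes in short steps, Python scripts to look and compute and a tool call to move; the robot and the scene stay as the last step left them, time stands still between calls to the robot, and variables do not carry over. Pictures are saved under pics/ and viewed, at most 10 in all, crops included, and the job is handed in when it is done.

Besides the shell and the picture viewer there is one more tool, called by a JSON object that holds its "name" and its "arguments", one argument or row to a line. drive_tool: Moves the arm, as the interface text tells. Its arguments: {"type":"object","properties":{"series":{"type":"array","items":{"type":"array","items":{"type":"array","items":{"type":"number"}}}}},"required":["series"]}

```bash
mkdir -p pics; ls; python3 - <<'E'
from station import arm, vision
import cv2,numpy as np
s=arm.observe(); print(s)
for n in("scene","side","wrist"):
    m=vision.camera_model(n); im=vision.capture(n)
    cv2.imwrite(f"pics/{n}0.png",im[:,:,::-1]); print(n,m)
a=[cv2.imread(f"pics/{n}0.png") for n in("scene","side")]
E
```

```text
pics
{'time': 0.0, 'qpos': array([1.06338162e+00, 2.59189317e-01, 2.07652319e-02, 1.33368808e+00,
       1.68942308e-05, 1.41822362e+00]), 'joint_velocities': array([ 1.57405160e-03, -3.06301583e-06, -2.18599455e-03,  1.25591076e-03,
       -1.13960325e-03,  6.15244033e-05]), 'joint_torque': array([ 1.45228663e-03, -5.55644882e+01,  3.44531000e+01,  1.36791752e-02,
       -1.83207721e-04, -1.75820595e-06]), 'tool_pos': array([0.19094586, 0.51550187, 0.23306909]), 'tcp_rot': array([-3.14029467e+00, -2.16681005e-04,  2.78675050e+00]), 'ft_force': array([-0.08145193,  0.27812416,  0.5668385 ]), 'ft_torque': array([0.00549316, 0.02031203, 0.08166141]), 'grasp_force': 0.0, 'finger_gap': 0.08533986338070539}
scene {'fx': 355.57465514849616, 'fy': 355.57465514849616, 'cx': 250.65126040901364, 'cy': 187.82034708165966, 'D': array([0.01233242, 0.        , 0.        , 0.        , 0.        ]), 'R': array([[ 0.8004509 ,  0.59931703,  0.00987203],
       [ 0.50416535, -0.66427542, -0.55186545],
       [-0.32418462,  0.44671833, -0.83387473]]), 't': array([-0.41755194, -0.2159949 ,  1.48760096])}
side {'fx': 447.7256418609426, 'fy': 447.7256418609426, 'cx': 256.97333471756906, 'cy': 187.99032610138624, 'D': array([0.0213199, 0.       , 0.       , 0.       , 0.       ]), 'R': array([[ 0.97525685,  0.22008389, -0.0209083 ],
       [ 0.12940301, -0.64497514, -0.75316793],
       [-0.17924546,  0.73182658, -0.65749594]]), 't': array([-0.49507624,  0.01447133,  1.51573908])}
wrist {'fx': 330.3248088157796, 'fy': 330.3248088157796, 'cx': 256.1224543809285, 'cy': 189.91250042255803, 'D': array([-0.06315461,  0.        ,  0.        ,  0.        ,  0.        ]), 'R': array([[ 0.3482295 ,  0.93740671, -0.00220755],
       [ 0.89436125, -0.33153161,  0.30034106],
       [ 0.28080985, -0.10656197, -0.95382932]]), 't': array([-0.54774471, -0.03859074,  0.38111499])}
```

View pics/scene0.png

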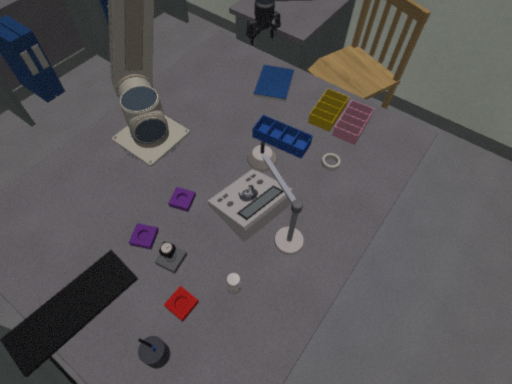

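View pics/side0.png

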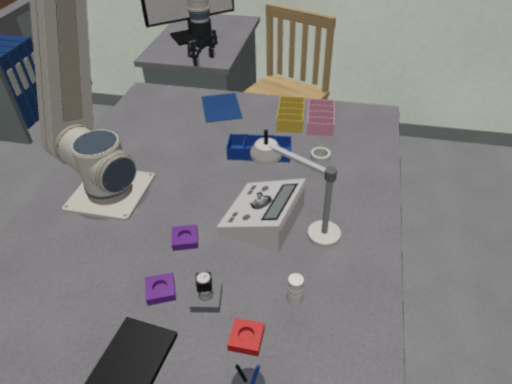

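The scene view shows the stand and tester at about (170,255), the monitor at about (250,198), the lamp foot at (289,240) and the peg at (263,147). In the side view the stand is at (205,292), the foot at (324,233), the peg at (266,136) and the hinge at (331,174). I'll take a rough fix from these points.

```bash
cat > h.py <<'E'
import numpy as np,cv2
from station import arm,vision
def ray(m,uv):
    K=np.array([[m['fx'],0,m['cx']],[0,m['fy'],m['cy']],[0,0,1]])
    p=cv2.undistortPoints(np.array([[uv]],float),K,m['D'])[0,0]
    R=np.array(m['R']);return -R.T@m['t'],R.T@np.array([p[0],p[1],1])
def onz(m,uv,z):
    c,d=ray(m,uv);return c+d*(z-c[2])/d[2]
def proj(m,X):
    K=np.array([[m['fx'],0,m['cx']],[0,m['fy'],m['cy']],[0,0,1]])
    return cv2.projectPoints(np.atleast_2d(np.array(X,float)),cv2.Rodrigues(np.array(m['R']))[0],np.array(m['t'],float),K,m['D'])[0][:,0]
def tri(obs):
    A=0;b=0;L=[]
    for m,uv in obs:
        c,d=ray(m,uv);d=d/np.linalg.norm(d);P=np.eye(3)-np.outer(d,d);A=A+P;b=b+P@c;L.append((c,P))
    X=np.linalg.solve(A,b);return X,[round(float(np.linalg.norm(P@(X-c))),4) for c,P in L]
E
python3 - <<'E'
from h import *
np.set_printoptions(precision=3,suppress=True)
S=vision.camera_model("scene");D=vision.camera_model("side")
for n,a,b in [("peg",(263,147),(266,136)),("hinge",(297,206),(331,174)),("dial",(167,249),(204,279)),("nip",(248,193),(262,201)),("bottle top",(233,278),(296,280))]:
    print(n,*tri([(S,a),(D,b)]))
print("foot",onz(S,(289,240),.018),onz(D,(324,233),.018))
print("stand",onz(S,(171,258),.02),onz(D,(206,297),.015))
for n in("scene","side"):
    im=cv2.imread(f"pics/{n}0.png")
    c=im[120:320,150:350]; cv2.imwrite(f"pics/{n}c.png",cv2.resize(c,None,fx=3,fy=3,interpolation=cv2.INTER_CUBIC))
E
```

```text
peg [0.529 0.05  0.264] [0.0005, 0.0005]
hinge [ 0.726 -0.052  0.238] [0.0005, 0.0005]
dial [ 0.451 -0.344  0.088] [0.0001, 0.0001]
nip [ 0.527 -0.021  0.078] [0.0031, 0.0031]
bottle top [ 0.674 -0.291  0.078] [0.0024, 0.0024]
foot [ 0.727 -0.056  0.018] [ 0.726 -0.06   0.018]
stand [ 0.453 -0.345  0.02 ] [ 0.45  -0.347  0.015]
```

View pics/scenec.png

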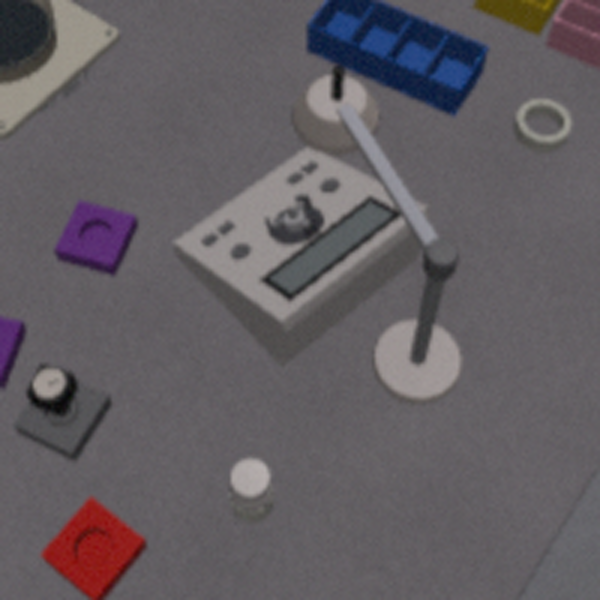

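View pics/sidec.png

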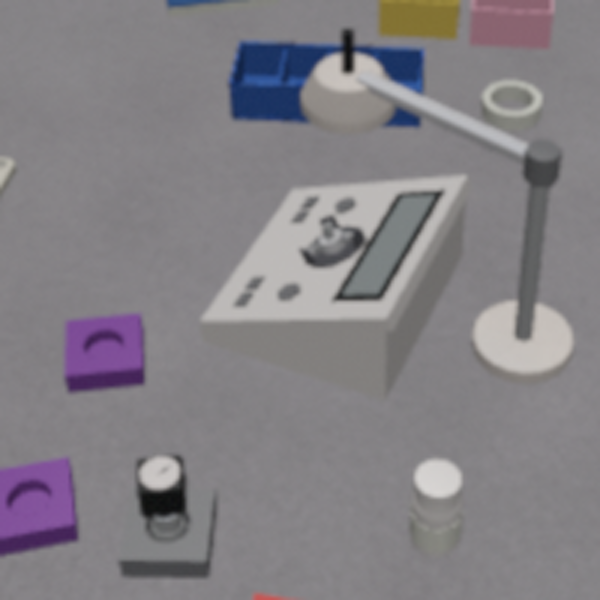

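The crops confirm the layout: peg at crop (338,85) in the scene view and (348,50) in the side view. Peg to hinge measures 0.222 m (0.220 given), and the peg height is 0.264 m (0.267 given). I'll move above the peg now.

{"name": "drive_tool", "arguments": {
  "series": [
    [[0.0854,0,0,-0.04,0],[0.0854,-0.02,-0.015,-0.08,0],[0.0854,-0.05,-0.04,-0.12,0],[0.0854,-0.48,-0.32,-0.12,0],[0.0854,-0.48,-0.32,-0.12,0],[0.0854,-0.48,-0.32,-0.12,0],[0.0854,-0.48,-0.32,-0.12,0],[0.0854,-0.48,-0.32,-0.12,0]]
  ]
}}

```text
time: 0.82
tool_pos: [0.3415, 0.3032, 0.3451]
tcp_rot: [3.142, 0.0, 2.787]
ft_force: [0.5, 0.0, 0.3]
finger_gap: 0.0853
grasp_force: 0.0
```

```bash
cat >> h.py <<'E'
from scipy.spatial.transform import Rotation as Ro
def to_tool(target,s=None):
    s=s or arm.observe();R=Ro.from_euler('xyz',s['tcp_rot']).as_matrix()
    return R.T@(np.array(target)-s['tool_pos'])
def st():
    s=arm.observe();print({k:np.round(s[k],3) for k in('time','tool_pos','tcp_rot','ft_force','finger_gap','grasp_force')},np.round(s['qpos'],2));return s
E
python3 -c "
from h import *
st();print(to_tool([.529,.05,.345]))"
```

```text
{'time': np.float64(0.817), 'tool_pos': array([0.341, 0.303, 0.345]), 'tcp_rot': array([3.142, 0.   , 2.787]), 'ft_force': array([0.498, 0.015, 0.301]), 'finger_gap': np.float64(0.085), 'grasp_force': np.float64(0.0)} [0.54 0.09 0.09 1.57 0.   0.9 ]
[-2.63686052e-01 -1.72449385e-01  1.04663419e-04]
```

{"name": "drive_tool", "arguments": {
  "series": [
    [[0.05,-0.264,-0.172,0,0],[0.05,-0.264,-0.172,0,2],[0.05,-0.264,-0.172,0,4],[0.05,-0.264,-0.172,0,6],[0.05,-0.264,-0.172,0,8],[0.05,-0.264,-0.172,0,8],[0.05,-0.264,-0.172,0,8],[0.05,-0.264,-0.172,0,8]]
  ]
}}

```text
time: 1.48
tool_pos: [0.5307, 0.0485, 0.3441]
tcp_rot: [-3.141, -0.0, 2.645]
ft_force: [0.7, 0.9, -0.4]
finger_gap: 0.0503
grasp_force: 0.0
```

{"name": "drive_tool", "arguments": {
  "series": [
    [[0.05,0,0,0,0],[0.05,0,0,0,0],[0.05,0,0,0,0]]
  ]
}}

```text
time: 1.73
tool_pos: [0.5285, 0.0522, 0.3448]
tcp_rot: [-3.141, -0.001, 2.647]
ft_force: [-1.0, 0.3, -0.2]
finger_gap: 0.05
grasp_force: 0.0
```

```bash
python3 -c "
from h import *
st();print(to_tool([.529,.05,.345]))
m=vision.camera_model('wrist');im=vision.capture('wrist');cv2.imwrite('pics/w1.png',im[:,:,::-1])
print(proj(m,[[.529,.05,.267],[.529,.05,.288],[.529,-.025,.08]]), -m['R'].T@m['t'])"
```

```text
{'time': np.float64(1.733), 'tool_pos': array([0.528, 0.052, 0.345]), 'tcp_rot': array([-3.141e+00, -1.000e-03,  2.647e+00]), 'ft_force': array([-0.994,  0.254, -0.19 ]), 'finger_gap': np.float64(0.05), 'grasp_force': np.float64(0.0)} [-0.06  0.22  0.25  1.6   0.    0.43]
[-0.00150028 -0.00165342 -0.00015684]
[[256.02499755 202.99323619]
 [255.98056659 214.03165346]
 [204.57679811 179.82384347]] [0.46019185 0.08754377 0.48567386]
```

View pics/w1.png

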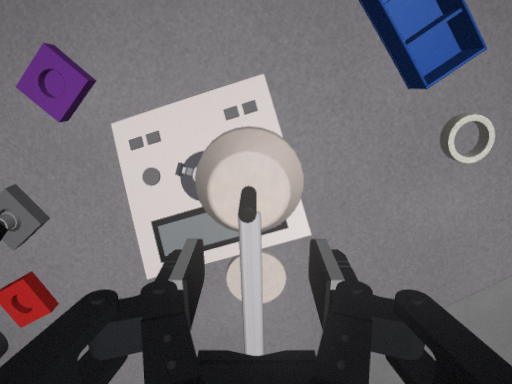

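The wrist view shows the peg at (249,190–218), between the open fingers. It sits about 4 mm from its predicted position, which is within the straddle. I'll descend and compute the arc.

{"name": "drive_tool", "arguments": {
  "series": [
    [[0.05,0,0,0.03,0],[0.05,0,0,0.068,0],[0.05,0,0,0.068,0],[0.02,0,0,0.068,0],[0.02,0,0,0.068,0],[0.02,0,0,0.068,0]]
  ]
}}

```text
time: 2.28
tool_pos: [0.5298, 0.0523, 0.2799]
tcp_rot: [3.14, 0.004, 2.648]
ft_force: [0.4, -0.5, 0.6]
finger_gap: 0.02
grasp_force: 0.4
```

```bash
python3 -c "
from h import *
s=st();H=np.array([.727,-.057]);p=s['tool_pos'][:2]-H;a0=np.arctan2(p[1],-p[0]);print(a0,np.hypot(*p))
for i in range(1,15):
    a=a0+i*0.0625;q=H+.221*np.array([-np.cos(a),np.sin(a)])
    print(i,np.round(to_tool([*q,s['tool_pos'][2]],s),3),round(np.degrees(i*.0625),1),round(a,2))"
```

```text
{'time': np.float64(2.283), 'tool_pos': array([0.53 , 0.052, 0.28 ]), 'tcp_rot': array([3.14 , 0.004, 2.648]), 'ft_force': array([ 0.388, -0.483,  0.558]), 'finger_gap': np.float64(0.02), 'grasp_force': np.float64(0.433)} [-0.06  0.22  0.08  1.43 -0.    0.43]
0.5059672313486877 0.2254436323192616
1 [-0.005  0.014  0.   ] 3.6 0.57
2 [-0.007  0.027  0.   ] 7.2 0.63
3 [-0.009  0.041  0.   ] 10.7 0.69
4 [-0.012  0.055  0.   ] 14.3 0.76
5 [-0.016  0.068  0.   ] 17.9 0.82
6 [-0.021  0.081  0.   ] 21.5 0.88
7 [-0.026  0.093  0.   ] 25.1 0.94
8 [-0.033  0.106  0.   ] 28.6 1.01
9 [-0.04   0.117  0.   ] 32.2 1.07
10 [-0.048  0.129  0.   ] 35.8 1.13
11 [-0.056  0.14   0.   ] 39.4 1.19
12 [-0.066  0.15   0.001] 43.0 1.26
13 [-0.075  0.16   0.001] 46.6 1.32
14 [-0.086  0.169  0.001] 50.1 1.38
```

{"name": "drive_tool", "arguments": {
  "series": [
    [[0.02,-0.005,0.014,0,3.6],[0.02,-0.007,0.027,0,7.2],[0.02,-0.009,0.041,0,10.7],[0.02,-0.012,0.055,0,14.3],[0.02,-0.016,0.068,0,17.9],[0.02,-0.021,0.081,0,21.5],[0.02,-0.026,0.093,0,25.1],[0.02,-0.033,0.106,0,28.6]]
  ]
}}

```text
time: 2.95
tool_pos: [0.6091, 0.1302, 0.2795]
tcp_rot: [3.139, 0.002, 2.145]
ft_force: [-0.9, -1.8, -0.3]
finger_gap: 0.0199
grasp_force: 0.7
```

{"name": "drive_tool", "arguments": {
  "series": [
    [[0.02,0,0.014,0,3.6],[0.02,-0.002,0.027,0,7.2],[0.02,-0.004,0.041,0,10.7],[0.02,-0.007,0.055,0,14.3],[0.02,-0.011,0.068,0,17.9],[0.02,-0.015,0.081,0,21.5],[0.02,-0.015,0.081,0,21.5],[0.02,-0.015,0.081,0,21.5]]
  ]
}}

```text
time: 3.62
tool_pos: [0.6849, 0.1614, 0.2778]
tcp_rot: [3.14, 0.0, 1.775]
ft_force: [-0.4, -0.2, 0.5]
finger_gap: 0.0203
grasp_force: 0.0
```

```bash
python3 -c "
from h import *
s=st()
im=vision.capture('scene');cv2.imwrite('pics/s2.png',cv2.resize(im[100:300,130:390,::-1],None,fx=3,fy=3))
S=vision.camera_model('scene');print((proj(S,[s['tool_pos']])-[130,100])*3)"
```

```text
{'time': np.float64(3.617), 'tool_pos': array([0.685, 0.161, 0.278]), 'tcp_rot': array([3.14 , 0.   , 1.775]), 'ft_force': array([-0.392, -0.205,  0.511]), 'finger_gap': np.float64(0.02), 'grasp_force': np.float64(0.0)} [0.11 0.54 0.58 1.6  0.   1.48]
[[584.10617419 136.76360556]]
```

View pics/s2.png

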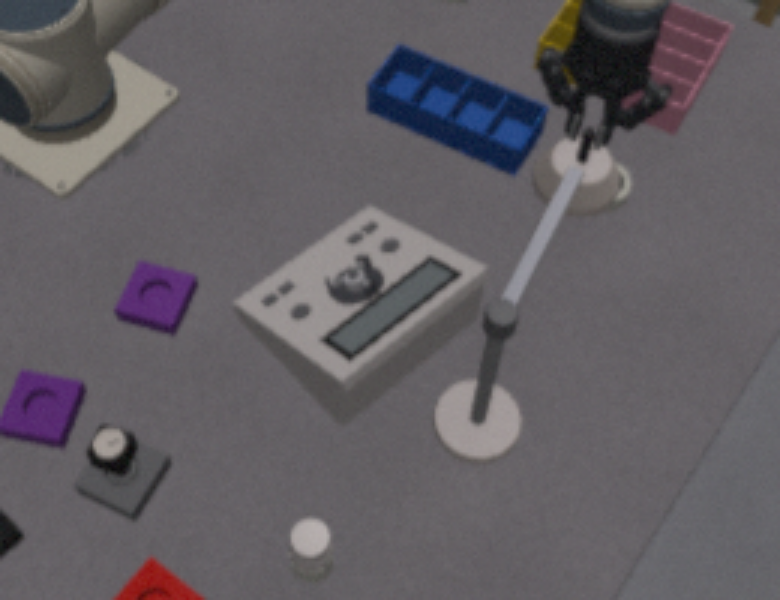

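The scene view shows the lamp head at (575,165), swung well left. The arm points about 1.35 rad in world terms, roughly 1.1 rad at the joint. I'll release, rise and look down on the port.

{"name": "drive_tool", "arguments": {
  "series": [
    [[0.05,0,0,0,0],[0.05,0,0,0,0],[0.05,0,0,-0.04,0],[0.05,0,0,-0.08,0],[0.0854,-0.126,-0.185,-0.09,0],[0.0854,-0.126,-0.185,-0.09,0],[0.0854,-0.126,-0.185,-0.09,0],[0.0854,-0.126,-0.185,-0.09,0]]
  ]
}}

```text
time: 4.33
tool_pos: [0.5668, 0.0409, 0.3646]
tcp_rot: [3.141, 0.0, 1.774]
ft_force: [-0.5, -2.0, 0.0]
finger_gap: 0.0852
grasp_force: 0.0
```

{"name": "drive_tool", "arguments": {
  "series": [
    [[0.0854,0,-0.068,0,-7],[0.0854,0,-0.068,0,-14],[0.0854,0,-0.068,0,-21],[0.0854,0,-0.068,0,-28],[0.0854,0,-0.068,0,-35],[0.0854,0,-0.068,0,-42],[0.0854,0,-0.068,0,-49],[0.0854,0,-0.068,0,-56]]
  ]
}}

```text
time: 5.0
tool_pos: [0.5009, 0.0281, 0.3651]
tcp_rot: [3.141, 0.001, 2.757]
ft_force: [-1.1, -0.9, -0.4]
finger_gap: 0.0853
grasp_force: 0.0
```

{"name": "drive_tool", "arguments": {
  "series": [
    [[0.0854,0,0,0,0],[0.0854,0,0,0,0],[0.0854,0,0,0,0],[0.0854,0,0,0,0]]
  ]
}}

```text
time: 5.33
tool_pos: [0.5014, 0.0282, 0.3647]
tcp_rot: [3.141, 0.0, 2.747]
ft_force: [-1.1, 0.1, 1.1]
finger_gap: 0.0851
grasp_force: 0.0
```

```bash
python3 -c "
from h import *
import pickle
s=st();m=vision.camera_model('wrist');im=vision.capture('wrist');cv2.imwrite('pics/w2.png',im[:,:,::-1]);pickle.dump(m,open('w2.pkl','wb'))
cv2.imwrite('pics/w2b.png',cv2.resize(im[40:300,120:400,::-1],None,fx=2.3,fy=2.3))
print(proj(m,[[.529,-.021,.08]]), -m['R'].T@m['t'])"
```

```text
{'time': np.float64(5.333), 'tool_pos': array([0.501, 0.028, 0.365]), 'tcp_rot': array([3.141, 0.   , 2.747]), 'ft_force': array([-1.057,  0.141,  1.148]), 'finger_gap': np.float64(0.085), 'grasp_force': np.float64(0.0)} [-0.11  0.17  0.24  1.64  0.    0.28]
[[231.49394931 180.89432462]] [0.42967416 0.0565809  0.50538237]
```

View pics/w2.png

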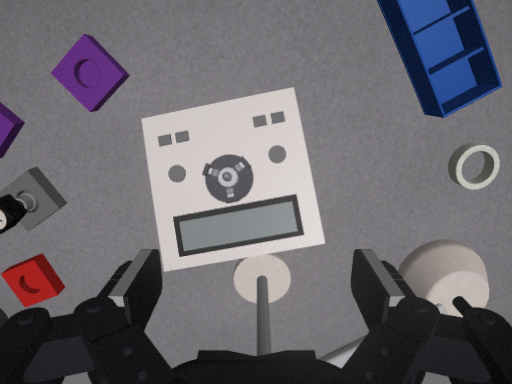

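The wrist view shows the port clear of the lamp. The disc is at (229,178), with the monitor corners at (142,118), (294,88), (325,243) and (163,271). The stand and tester are at (25,205). Next I'll measure the monitor yaw and port position.

```bash
python3 - <<'E'
from h import *
import pickle
np.set_printoptions(precision=4,suppress=True)
m=pickle.load(open('w2.pkl','rb'));im=cv2.imread('pics/w2.png')
g=(im.min(2)>150).astype(np.uint8);g[:, :130]=0;g[250:,200:]=0;g[:,335:]=0
cs,_=cv2.findContours(g,cv2.RETR_EXTERNAL,cv2.CHAIN_APPROX_NONE);c=max(cs,key=cv2.contourArea)
h=cv2.convexHull(c);q=cv2.approxPolyDP(h,8,True)[:,0];print(q)
q=q.astype(float)
def pick(u,v):return q[np.argmin(np.hypot(q[:,0]-u,q[:,1]-v))]
F1,F2,B1,B2=pick(142,118),pick(294,88),pick(163,271),pick(325,243)
P=[onz(m,F1,.03),onz(m,F2,.03),onz(m,B1,.115),onz(m,B2,.115)];print(np.array(P))
print('lens',np.linalg.norm(P[1]-P[0]),np.linalg.norm(P[3]-P[2]),np.hypot(*((P[2]-P[0])[:2])),np.hypot(*((P[3]-P[1])[:2])),'centre',np.mean(P,0))
for a,b in((0,1),(2,3)):
    d=P[b]-P[a];print('yaw y',np.degrees(np.arctan2(-d[0],d[1])))
d=(P[2]+P[3]-P[0]-P[1])[:2];yaw=np.arctan2(d[1],d[0]);print('yaw x',np.degrees(yaw))
# dark base disc
r=im[135:220,190:270];k=((r.max(2)<120)).astype(np.uint8)
n,l,stt,ce=cv2.connectedComponentsWithStats(k);i=1+np.argmax(stt[1:,4]);u=ce[i]+[190,135]
mc=cv2.minEnclosingCircle(np.argwhere(l==i)[:,::-1].astype(np.float32))
print('disc',u,stt[i],mc,onz(m,u,.0725),onz(m,np.array(mc[0])+[190,135],.0725))
# nipple centre
gray=cv2.cvtColor(im,cv2.COLOR_BGR2GRAY)[165:190,215:243];print(gray[::2,::2])
E
```

```text
[[293  87]
 [324 243]
 [164 271]
 [141 119]]
[[ 0.4067 -0.1124  0.03  ]
 [ 0.4498  0.103   0.03  ]
 [ 0.6016 -0.1509  0.115 ]
 [ 0.6448  0.0629  0.115 ]]
lens 0.21967836260837786 0.21814315999298137 0.19869963354482995 0.19904695901986919 centre [ 0.5257 -0.0244  0.0725]
yaw y -11.32667382533916
yaw y -11.417507037487951
yaw x -11.382556057674785
disc [228.8527 178.25  ] [  13   20   50   48 1324] ((37.421051025390625, 42.157894134521484), 25.185562133789062) [ 0.5259 -0.0242  0.0725] [ 0.5238 -0.0253  0.0725]
[[ 89  90  89  89  89  88  87  86  89  85 115 143 132 192]
 [ 88  86  89  88  91 119 146 127  97  90 132 147 140 140]
 [126 108  88 106 180 193 189 189 190 151  99 137 147 118]
 [149 141 115 189 189 177 171 186 186 185 151 103 114  86]
 [147 127 157 187 142 106 107 117 183 193 190  98  89  86]
 [140 120 193 181  97 144 137 115 135 191 191 143  87  85]
 [ 88 107 191 186  87 124 124 113 132 191 192 155  91  87]
 [ 87  98 191 192 149  88 101 101 149 188 188 130  85  87]
 [ 88  88 172 192 190 163 148 163 189 188 181 111  86  85]
 [ 85  85  96 187 187 189 188 187 187 185 125  94  83  85]
 [ 86  88  86 100 160 185 187 189 165 128 101  84  85  89]
 [ 88  88  88  87  87 102 102 111 110  94  86  85  82  86]
 [ 86  86  87  88  87  93 132 140 144 108  85  84  84  85]]
```

View pics/w2b.png

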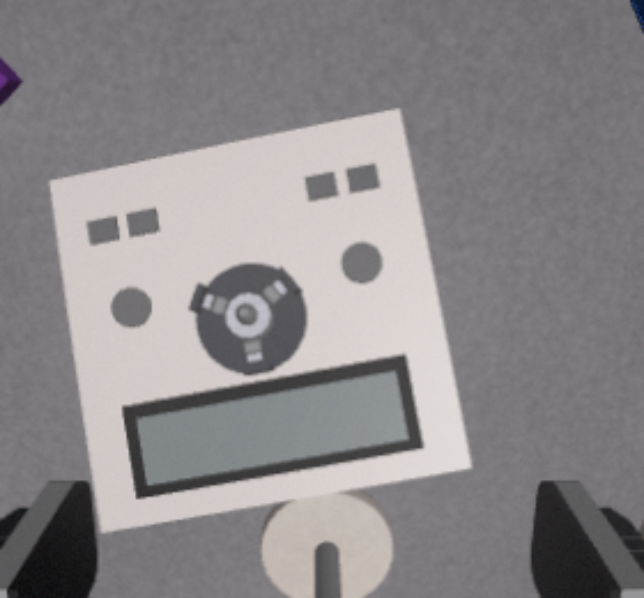

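The close-up confirms the port. Face centre from the corners is (0.5257,-0.0244,0.0725) and from the disc (0.5259,-0.0242). The edges measure 219 and 199 mm, and the monitor yaw is -11.4°. Now to the tester.

{"name": "drive_tool", "arguments": {
  "series": [
    [[0.0854,-0.097,-0.363,0.02,0],[0.0854,-0.097,-0.363,0.02,0],[0.0854,-0.097,-0.363,0.02,0],[0.0854,-0.097,-0.363,0.02,0],[0.0854,-0.097,-0.363,0.02,0],[0.0854,-0.097,-0.363,0.02,0],[0.0854,-0.097,-0.363,0.02,0],[0.0854,-0.097,-0.363,0.02,0]]
  ]
}}

```text
time: 6.05
tool_pos: [0.4576, -0.3039, 0.3468]
tcp_rot: [3.142, 0.0, 2.748]
ft_force: [1.1, 0.3, -0.0]
finger_gap: 0.0852
grasp_force: 0.0
```

```bash
python3 -c "
from h import *
st();print(to_tool([.451,-.344,.28]))"
```

```text
{'time': np.float64(6.05), 'tool_pos': array([ 0.458, -0.304,  0.347]), 'tcp_rot': array([3.142, 0.   , 2.748]), 'ft_force': array([ 1.081,  0.279, -0.049]), 'finger_gap': np.float64(0.085), 'grasp_force': np.float64(0.0)} [-0.74  0.25  0.3   1.62  0.   -0.35]
[-0.00929371 -0.03958295  0.06675935]
```

{"name": "drive_tool", "arguments": {
  "series": [
    [[0.0854,-0.009,-0.04,0.03,0],[0.0854,-0.009,-0.04,0.067,0],[0.0854,-0.009,-0.04,0.067,0],[0.0854,-0.009,-0.04,0.067,0],[0.0854,-0.009,-0.04,0.067,0],[0.0854,-0.009,-0.04,0.067,0]]
  ]
}}

```text
time: 6.55
tool_pos: [0.4525, -0.3421, 0.2828]
tcp_rot: [-3.14, 0.004, 2.751]
ft_force: [-0.1, -0.0, 1.1]
finger_gap: 0.0857
grasp_force: 0.0
```

```bash
python3 -c "
from h import *
import pickle
s=st();m=vision.camera_model('wrist');im=vision.capture('wrist');cv2.imwrite('pics/w3.png',im[:,:,::-1]);pickle.dump(m,open('w3.pkl','wb'))
print(proj(m,[[.451,-.344,.095],[.451,-.344,.025]]))"
```

```text
{'time': np.float64(6.55), 'tool_pos': array([ 0.453, -0.342,  0.283]), 'tcp_rot': array([-3.14 ,  0.004,  2.751]), 'ft_force': array([-0.101, -0.02 ,  1.122]), 'finger_gap': np.float64(0.086), 'grasp_force': np.float64(0.0)} [-0.8   0.28  0.17  1.46  0.   -0.4 ]
[[255.80293554 163.76371816]
 [256.01105927 150.63053279]]
```

View pics/w3.png

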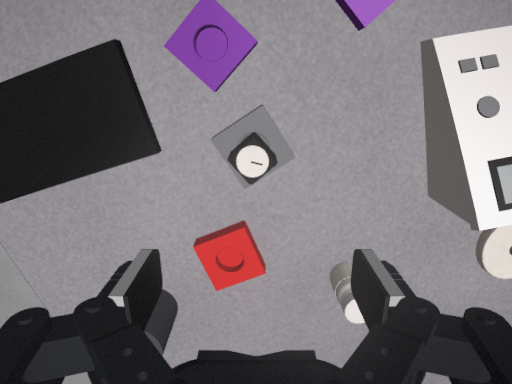

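The wrist view shows the stand at (213–294,105–187). The dial is at (253,160) and the black head is turned about 40° in the image. I'll measure the centre and head yaw.

```bash
python3 - <<'E'
from h import *
import pickle
np.set_printoptions(precision=4,suppress=True)
m=pickle.load(open('w3.pkl','rb'));im=cv2.imread('pics/w3.png')
r=im[95:200,205:305].astype(int)
def big(k):
    n,l,s,c=cv2.connectedComponentsWithStats(k.astype(np.uint8));i=1+np.argmax(s[1:,4]);return l==i,c[i]+[205,95],s[i,4]
w,c,a=big(r.min(2)>170);print('dial',c,a,onz(m,c,.095))
k,c2,a=big(r.max(2)<50);k=k|w
pts=(np.argwhere(k)[:,::-1]+[205,95])
W=np.array([onz(m,p,.095)[:2] for p in cv2.convexHull(pts.astype(np.float32))[:,0]]).astype(np.float32)
b=cv2.minAreaRect(W*1000);print('head rect mm',b)
st_,c3,a=big((r.max(2)<112)&(r.max(2)>=50)|k);pts=np.argwhere(st_)[:,::-1]+[205,95]
W=np.array([onz(m,p,.025)[:2] for p in cv2.convexHull(pts.astype(np.float32))[:,0]]).astype(np.float32)
b2=cv2.minAreaRect(W*1000);print('stand rect',b2,a)
cv2.imwrite('pics/w3m.png',np.hstack([k*255,st_*255]).astype(np.uint8))
s=arm.observe();print(np.degrees(s['tcp_rot'][2]))
E
```

```text
dial [252.0231 160.9114] 779 [ 0.4468 -0.3464  0.095 ]
head rect mm ((442.4115905761719, -346.64703369140625), (41.87382507324219, 32.170108795166016), 1.8830221891403198)
stand rect ((457.40899658203125, -352.0252685546875), (51.19741439819336, 50.626983642578125), 18.54198455810547) 1490
157.64018506622403
```

```bash
python3 - <<'E'
from h import *
import pickle
np.set_printoptions(precision=4,suppress=True)
m=pickle.load(open('w3.pkl','rb'));im=cv2.imread('pics/w3.png')
g=im.max(2)[95:200,205:305]
print('bg',np.median(im.max(2)[200:215,260:300]),'stand',np.median(im.max(2)[125:135,250:260]), im.max(2)[150,230:280:2])
def poly(k,eps):
    cs,_=cv2.findContours(k.astype(np.uint8),cv2.RETR_EXTERNAL,cv2.CHAIN_APPROX_NONE);c=max(cs,key=cv2.contourArea);h=cv2.convexHull(c)
    return cv2.approxPolyDP(h,eps,True)[:,0]+[205,95]
b=g<55; b[:35]=0
w=(im.min(2)[95:200,205:305]>170)
H=poly(cv2.morphologyEx((b|w).astype(np.uint8),cv2.MORPH_OPEN,np.ones((3,3))),2.0)
print('head poly');[print(p,onz(m,p,.095)[:2],onz(m,p,.06)[:2]) for p in H]
bl=cv2.GaussianBlur(g,(3,3),0)
for t in(95,105):
  S=poly((bl<t)|w,3);print('stand',t);[print(p,onz(m,p,.025)[:2],onz(m,p,.0)[:2]) for p in S]
E
```

```text
bg 156.0 stand 132.0 [131  89  54  52  58 155 234 233 232 232 232 232 233 233 233 235 234 172
  54  51  61 120 134 133 133]
head poly
[257 146] [ 0.4346 -0.3359] [ 0.4404 -0.3383]
[265 152] [ 0.4433 -0.3308] [ 0.45   -0.3326]
[268 158] [ 0.4502 -0.3303] [ 0.4576 -0.3321]
[267 166] [ 0.4575 -0.3343] [ 0.4657 -0.3366]
[257 176] [ 0.4634 -0.3478] [ 0.4723 -0.3514]
[245 175] [ 0.4577 -0.3588] [ 0.466  -0.3636]
[237 166] [ 0.4458 -0.3626] [ 0.4528 -0.3679]
[237 156] [ 0.4363 -0.3585] [ 0.4423 -0.3633]
[243 148] [ 0.4311 -0.3497] [ 0.4365 -0.3535]
stand 95
[255 132] [ 0.4296 -0.3365] [ 0.4327 -0.3379]
[274 153] [ 0.4621 -0.3248] [ 0.4672 -0.3255]
[276 163] [ 0.4747 -0.3271] [ 0.4806 -0.3279]
[249 183] [ 0.4857 -0.3679] [ 0.4923 -0.3713]
[228 157] [ 0.4452 -0.3788] [ 0.4493 -0.3829]
[245 137] [ 0.4305 -0.3499] [ 0.4337 -0.3522]
stand 105
[255 132] [ 0.4296 -0.3365] [ 0.4327 -0.3379]
[275 154] [ 0.4637 -0.3241] [ 0.4689 -0.3248]
[277 162] [ 0.474  -0.3255] [ 0.4799 -0.3262]
[250 184] [ 0.4874 -0.3672] [ 0.4941 -0.3706]
[228 161] [ 0.4498 -0.3809] [ 0.4542 -0.3851]
[228 156] [ 0.4441 -0.3783] [ 0.4481 -0.3824]
```

```bash
python3 - <<'E'
from h import *
import pickle
np.set_printoptions(precision=4,suppress=True)
m=pickle.load(open('w3.pkl','rb'));im=cv2.imread('pics/w3.png')
g=im.max(2)[90:205,200:310];w=im.min(2)[90:205,200:310]>170
def hull(k):
    cs,_=cv2.findContours(k.astype(np.uint8),cv2.RETR_EXTERNAL,cv2.CHAIN_APPROX_NONE);return cv2.convexHull(max(cs,key=cv2.contourArea))[:,0]+[200,90]
def report(h,z,lo):
    W=np.array([onz(m,p,z)[:2] for p in h.astype(float)])
    d=np.roll(W,-1,0)-W
    for a,b,e in zip(h,np.roll(h,-1,0),d):
        L=np.hypot(*e)
        if L>lo:print(a,b,round(L*1000,1),'mm edge angle mod90',round(np.degrees(np.arctan2(e[1],e[0]))%90,1))
    b=cv2.minAreaRect((W*1000).astype(np.float32));print(np.round(b[0],1),np.round(b[1],1),b[2])
h=hull((g<95)|w);report(h,.095,.006)
bl=cv2.medianBlur(g,5);k=((bl<145)|w);k=cv2.morphologyEx(k.astype(np.uint8),cv2.MORPH_OPEN,np.ones((5,5)));print('stand');report(hull(k),.025,.012)
E
```

```text
[255 132] [260 137] 7.0 mm edge angle mod90 22.6
[260 137] [268 146] 12.1 mm edge angle mod90 19.3
[268 146] [274 153] 9.4 mm edge angle mod90 18.3
[275 165] [263 175] 16.1 mm edge angle mod90 18.5
[263 175] [258 179] 6.7 mm edge angle mod90 17.4
[249 183] [243 177] 8.9 mm edge angle mod90 21.2
[243 177] [232 165] 16.8 mm edge angle mod90 18.7
[232 165] [228 160] 6.5 mm edge angle mod90 14.8
[230 152] [244 138] 20.1 mm edge angle mod90 22.3
[244 138] [251 133] 8.6 mm edge angle mod90 13.0
[ 444.2 -345.2] [41.3 40.3] 18.68138885498047
stand
[265 108] [273 120] 16.9 mm edge angle mod90 12.1
[273 120] [288 144] 34.2 mm edge angle mod90 10.5
[286 163] [253 184] 49.0 mm edge angle mod90 11.2
[238 180] [220 154] 39.5 mm edge angle mod90 10.6
[220 154] [212 142] 17.5 mm edge angle mod90 9.6
[215 134] [257 106] 60.3 mm edge angle mod90 10.6
[ 446.1 -346. ] [77.5 76.3] 10.602808952331543
```

The stand measures 76×77 mm at (0.446,-0.346) with yaw 10.6°. The dial axis is at (0.447,-0.346) and the head yaw is 18.7° mod 90, which all fits. I'll turn to yaw 198.7°, centre and descend.

```bash
python3 -c "
from h import *
s=st();print(to_tool([.4465,-.3462,.083]))"
```

```text
{'time': np.float64(6.6), 'tool_pos': array([ 0.453, -0.342,  0.283]), 'tcp_rot': array([-3.14 ,  0.004,  2.751]), 'ft_force': array([ 0.408,  0.68 , -0.851]), 'finger_gap': np.float64(0.085), 'grasp_force': np.float64(0.0)} [-0.8   0.28  0.17  1.46  0.   -0.4 ]
[ 0.00488374 -0.00581694  0.19964831]
```

{"name": "drive_tool", "arguments": {
  "series": [
    [[0.0854,0.005,-0.006,0.03,-7],[0.0854,0.005,-0.006,0.06,-14],[0.0854,0.005,-0.006,0.08,-21],[0.0854,0.005,-0.006,0.1,-28],[0.0854,0.005,-0.006,0.1,-35],[0.0854,0.005,-0.006,0.1,-41],[0.0854,0.005,-0.006,0.1,-41],[0.0854,0.005,-0.006,0.1,-41]]
  ]
}}

```text
time: 7.27
tool_pos: [0.4454, -0.3459, 0.1814]
tcp_rot: [-3.139, 0.001, -2.82]
ft_force: [-0.6, -0.2, -0.6]
finger_gap: 0.0853
grasp_force: 0.0
```

```bash
python3 -c "
from h import *
for i in range(3):
  s=st();print(to_tool([.4465,-.3462,.083]));vision.capture('side')"
```

```text
{'time': np.float64(7.267), 'tool_pos': array([ 0.445, -0.346,  0.181]), 'tcp_rot': array([-3.139e+00,  1.000e-03, -2.820e+00]), 'ft_force': array([-0.58 , -0.15 , -0.583]), 'finger_gap': np.float64(0.085), 'grasp_force': np.float64(0.0)} [-0.81  0.3  -0.05  1.21  0.   -1.13]
[-0.0008113  -0.00032437  0.09837953]
{'time': np.float64(7.317), 'tool_pos': array([ 0.445, -0.346,  0.181]), 'tcp_rot': array([-3.139e+00,  1.000e-03, -2.820e+00]), 'ft_force': array([-0.799, -0.156,  0.067]), 'finger_gap': np.float64(0.085), 'grasp_force': np.float64(0.0)} [-0.81  0.3  -0.05  1.21  0.   -1.13]
[-0.00094273 -0.00037218  0.09819914]
{'time': np.float64(7.367), 'tool_pos': array([ 0.445, -0.346,  0.181]), 'tcp_rot': array([-3.14e+00,  1.00e-03, -2.82e+00]), 'ft_force': array([-0.558, -0.247,  0.696]), 'finger_gap': np.float64(0.085), 'grasp_force': np.float64(0.0)} [-0.81  0.3  -0.05  1.21 -0.   -1.13]
[-0.0011623  -0.00047921  0.09793807]
```

{"name": "drive_tool", "arguments": {
  "series": [
    [[0.0854,-0.001,0,0.04,0],[0.0854,-0.001,0,0.08,0],[0.0854,-0.001,0,0.098,0],[0.0854,-0.001,0,0.098,0],[0.0854,-0.001,0,0.098,0]]
  ]
}}

```text
time: 7.83
tool_pos: [0.4454, -0.3455, 0.0819]
tcp_rot: [3.141, -0.0, -2.819]
ft_force: [0.1, -0.2, 1.2]
finger_gap: 0.0855
grasp_force: 0.0
```

{"name": "drive_tool", "arguments": {
  "series": [
    [[0.03,0,0,0,0],[0.03,0,0,0,0],[0.03,0,0,0,0],[0.03,0,0,0,0],[0.03,0,0,0,0],[0.03,0,0,0,0],[0.03,0,0,0,0]]
  ]
}}

```text
time: 8.42
tool_pos: [0.4459, -0.346, 0.0833]
tcp_rot: [-3.139, 0.001, -2.817]
ft_force: [-1.5, 0.7, 7.2]
finger_gap: 0.0366
grasp_force: 59.9
```

Grasped. Now I lift 4 mm and pivot the tester in the grip against the hole wall.

{"name": "drive_tool", "arguments": {
  "series": [
    [[0.03,0,0,-0.004,0],[0.03,0,0,-0.004,0],[0.03,0.003,0,-0.004,0],[0.03,0.006,0,-0.005,0],[0.03,0.009,0,-0.005,0],[0.03,0.012,0,-0.006,0]]
  ]
}}

```text
time: 8.92
tool_pos: [0.435, -0.3491, 0.0876]
tcp_rot: [3.141, 0.003, -2.817]
ft_force: [6.7, 1.6, -6.5]
finger_gap: 0.0366
grasp_force: 60.9
```

```bash
python3 -c "
from h import *
s=st();print(arm.observe()['ft_torque']);R=Ro.from_euler('xyz',s['tcp_rot']).as_matrix();print(R.T@s['ft_force'])"
```

```text
{'time': np.float64(8.917), 'tool_pos': array([ 0.435, -0.349,  0.088]), 'tcp_rot': array([ 3.141e+00,  3.000e-03, -2.817e+00]), 'ft_force': array([ 6.684,  1.604, -6.49 ]), 'finger_gap': np.float64(0.037), 'grasp_force': np.float64(60.946)} [-0.83  0.35 -0.23  0.99  0.   -1.15]
[ 0.52373244 -1.938359   -0.03386638]
[-6.82736485 -0.61555032  6.51022482]
```

{"name": "drive_tool", "arguments": {
  "series": [
    [[0.03,0.004,0,0,0],[0.03,0.008,0,0,0],[0.03,0.012,0,0.0005,0],[0.03,0.016,0,0.001,0],[0.03,0.016,0,0.001,0]]
  ]
}}

```text
time: 9.33
tool_pos: [0.4197, -0.3545, 0.0872]
tcp_rot: [-3.141, 0.003, -2.817]
ft_force: [6.3, 2.9, 0.5]
finger_gap: 0.0365
grasp_force: 60.8
```

```bash
python3 - <<'E'
from h import *
import pickle
s=st();R=Ro.from_euler('xyz',s['tcp_rot']).as_matrix();print(R.T@s['ft_force'])
c={}
for n in('side','scene','wrist'):
    m=vision.camera_model(n);im=vision.capture(n);c[n]=m;cv2.imwrite(f'pics/{n}4.png',im[:,:,::-1])
    g=s['tool_pos']+R@[0,0,.006]
    print(n,proj(m,[g,g+R@[.01,0,-.0166],g-R@[.026,0,-.0617]]))
pickle.dump(c,open('c4.pkl','wb'))
w=cv2.imread('pics/wrist4.png').min(2)>170
n,l,st_,ce=cv2.connectedComponentsWithStats(w[80:330,180:340].astype(np.uint8));print([(ce[i]+[180,80],st_[i]) for i in range(1,n) if st_[i,4]>60])
E
```

```text
{'time': np.float64(9.333), 'tool_pos': array([ 0.42 , -0.354,  0.087]), 'tcp_rot': array([-3.141e+00,  3.000e-03, -2.817e+00]), 'ft_force': array([6.267, 2.852, 0.484]), 'finger_gap': np.float64(0.037), 'grasp_force': np.float64(60.838)} [-0.86  0.34 -0.25  0.98  0.   -1.18]
[-6.85059695  0.70520945 -0.46097435]
side [[191.20933151 281.92568592]
 [186.37337129 278.21718429]
 [204.05815094 295.5114582 ]]
scene [[157.91538592 246.74568039]
 [153.89815582 243.6104184 ]
 [169.01249804 256.82424063]]
wrist [[258.01585784 250.72500533]
 [258.21118522 248.24282144]
 [257.57557969 242.18686815]]
[(array([256.14430258, 277.74656709]), array([  40,  162,   74,   73, 4151], dtype=int32))]
```

```bash
python3 - <<'E'
from h import *
import pickle
m=pickle.load(open('c4.pkl','rb'))['wrist'];s=arm.observe();R=Ro.from_euler('xyz',s['tcp_rot']).as_matrix();g=s['tool_pos']+R@[0,0,.006]
for t in(0,.1,.2,.3,.4,.5):
    a=R@[np.sin(t),0,-np.cos(t)];u=R@[np.cos(t),0,np.sin(t)];v=R@[0,1,0];top=g+.018*a
    C=np.array([top+.015*(u*np.cos(k)+v*np.sin(k)) for k in np.linspace(0,6.28,60)]);P=proj(m,C)
    print(t,proj(m,[top])[0],P.max(0)-P.min(0))
im=cv2.imread('pics/wrist4.png');cv2.imwrite('pics/c4.png',np.hstack([cv2.resize(im[180:384,160:360],(400,408)),cv2.resize(cv2.imread('pics/side4.png')[250:318,165:235],(400,408),interpolation=cv2.INTER_CUBIC)]))
E
```

```text
0 [258.28444689 270.32111276] [67.45106197 59.02394962]
0.1 [258.28838591 266.66554966] [67.64612231 62.66442758]
0.2 [258.29011835 262.81336787] [67.81662127 65.49173418]
0.3 [258.28960093 258.81582093] [67.90421142 67.44939692]
0.4 [258.2868306  254.72722668] [67.90725531 68.49984928]
0.5 [258.28184514 250.60367231] [67.82563033 68.62577487]
```

View pics/c4.png

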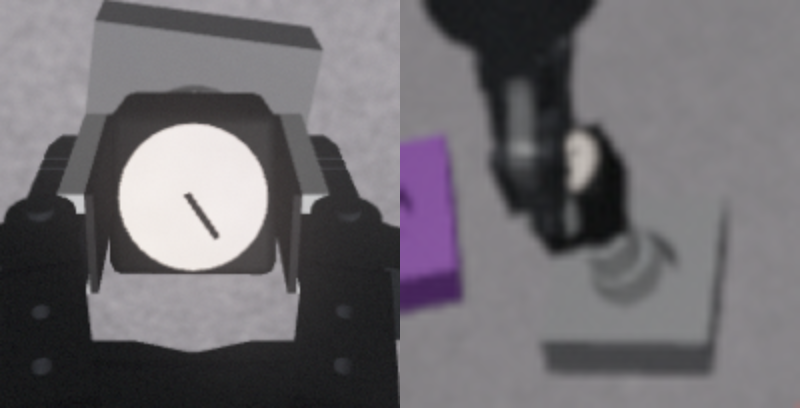

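The crop shows the tester pivoted in the grip, with the dial at (256,278) in full-image pixels and its top leaning toward the camera. I'll fit the tilt from the dial and head edges numerically.

```bash
cat > tilt.py <<'E'
from h import *
from scipy.optimize import least_squares
def measure(im,m,s,verbose=True,r=.0158):
    R=Ro.from_euler('xyz',s['tcp_rot']).as_matrix();g=s['tool_pos']+R@[0,0,.006]
    w=(im.min(2)>150).astype(np.uint8);w[:190]=0;w[:,:200]=0;w[:,312:]=0
    cs,_=cv2.findContours(w,cv2.RETR_EXTERNAL,cv2.CHAIN_APPROX_NONE)
    cs=[c for c in cs if 2500<cv2.contourArea(c)<6500 and cv2.boundingRect(c)[1]+cv2.boundingRect(c)[3]<325];c=max(cs,key=cv2.contourArea)
    e=cv2.fitEllipse(c);x,y,W,H=cv2.boundingRect(c)
    if verbose:print('ellipse',e,'bbox',x,y,W,H)
    k=np.linspace(0,2*np.pi,90)
    col=cv2.GaussianBlur(im.max(2),(5,1),0)[:,int(e[0][0])].astype(int)
    if verbose:print('col',list(enumerate(col[200:y+2],200))); print('below',list(enumerate(col[y+H-2:y+H+16],y+H-2)))
    return R,g,e,k
E
python3 - <<'E'
from tilt import *
import pickle
m=pickle.load(open('c4.pkl','rb'))['wrist'];measure(cv2.imread('pics/wrist4.png'),m,arm.observe())
E
```

```text
ellipse ((256.2312316894531, 277.99554443359375), (72.5495834350586, 73.54769134521484), 95.86625671386719) bbox 219 242 75 73
col [(200, np.int64(138)), (201, np.int64(138)), (202, np.int64(137)), (203, np.int64(137)), (204, np.int64(136)), (205, np.int64(136)), (206, np.int64(137)), (207, np.int64(137)), (208, np.int64(137)), (209, np.int64(136)), (210, np.int64(137)), (211, np.int64(137)), (212, np.int64(138)), (213, np.int64(137)), (214, np.int64(136)), (215, np.int64(138)), (216, np.int64(137)), (217, np.int64(137)), (218, np.int64(137)), (219, np.int64(137)), (220, np.int64(137)), (221, np.int64(137)), (222, np.int64(120)), (223, np.int64(99)), (224, np.int64(91)), (225, np.int64(94)), (226, np.int64(73)), (227, np.int64(54)), (228, np.int64(53)), (229, np.int64(54)), (230, np.int64(56)), (231, np.int64(55)), (232, np.int64(57)), (233, np.int64(56)), (234, np.int64(56)), (235, np.int64(57)), (236, np.int64(60)), (237, np.int64(60)), (238, np.int64(62)), (239, np.int64(64)), (240, np.int64(65)), (241, np.int64(114)), (242, np.int64(223)), (243, np.int64(240))]
below [(313, np.int64(240)), (314, np.int64(233)), (315, np.int64(138)), (316, np.int64(66)), (317, np.int64(149)), (318, np.int64(163)), (319, np.int64(161)), (320, np.int64(161)), (321, np.int64(161)), (322, np.int64(162)), (323, np.int64(162)), (324, np.int64(162)), (325, np.int64(161)), (326, np.int64(161)), (327, np.int64(160)), (328, np.int64(161)), (329, np.int64(162)), (330, np.int64(161))]
```

```bash
cat >> tilt.py <<'E'
def fit(m,s,vfar,vdial,vbot,wd,u=256.2,r=.0158):
    R=Ro.from_euler('xyz',s['tcp_rot']).as_matrix();g=s['tool_pos']+R@[0,0,.006]
    def pts(p):
        t=p[2];ax=np.array([np.sin(t),0,-np.cos(t)]);ux=np.array([np.cos(t),0,np.sin(t)]);c=np.array([p[0],0,p[1]])
        L=[c-.019*ux+.016*ax,c+.018*ax,c+.019*ux-.017*ax,c+.018*ax+[0,r,0],c+.018*ax-[0,r,0]]
        return proj(m,[g+R@x for x in L])
    def f(p):
        P=pts(p);return [(P[0,1]-vfar)/2,P[1,1]-vdial,P[2,1]-vbot,abs(P[3,0]-P[4,0])-wd]
    q=least_squares(f,[0,0,.35],x_scale=[.01,.01,.3]);return q.x,q.fun
E
python3 - <<'E'
from tilt import *
import pickle
m=pickle.load(open('c4.pkl','rb'))['wrist'];s=arm.observe()
for r in(.0153,.0158,.0162):
  for vb in(226.5,):print(r,*fit(m,s,316.7,278,vb,74,r=r))
E
```

```text
0.0153 [-0.00422404 -0.00969967  0.34817374] [ 2.14207838 -0.77822784 -0.33850694 -0.81871098]
0.0158 [-0.00618061 -0.0061507   0.32813145] [ 1.46348451 -0.52210782 -0.23972543 -0.54679305]
0.0162 [-0.00774661 -0.00330653  0.31197854] [ 0.93948547 -0.33009901 -0.15841546 -0.34516182]
```

The fit gives a tilt of about 0.33 rad. I'll push a little more, then measure again.

{"name": "drive_tool", "arguments": {
  "series": [
    [[0.03,0.002,0,0.003,0],[0.03,0.004,0,0.004,0],[0.03,0.006,0,0.004,0],[0.03,0.006,0,0.004,0]]
  ]
}}

```text
time: 9.82
tool_pos: [0.4143, -0.3564, 0.083]
tcp_rot: [-3.141, 0.003, -2.817]
ft_force: [6.8, 2.4, -0.6]
finger_gap: 0.0363
grasp_force: 60.5
```

```bash
python3 - <<'E'
from tilt import *
s=st();R=Ro.from_euler('xyz',s['tcp_rot']).as_matrix();print(R.T@s['ft_force'])
m=vision.camera_model('wrist');im=vision.capture('wrist')[:,:,::-1].copy();cv2.imwrite('pics/w5.png',im);measure(im,m,s)
E
```

```text
{'time': np.float64(9.817), 'tool_pos': array([ 0.414, -0.356,  0.083]), 'tcp_rot': array([-3.141e+00,  3.000e-03, -2.817e+00]), 'ft_force': array([ 6.768,  2.379, -0.618]), 'finger_gap': np.float64(0.036), 'grasp_force': np.float64(60.506)} [-0.87  0.34 -0.26  0.97  0.   -1.19]
[-7.17072112  0.0958521   0.64143381]
ellipse ((256.2536926269531, 279.9798278808594), (73.5621566772461, 73.84669494628906), 174.61978149414062) bbox 219 243 75 75
col [(200, np.int64(78)), (201, np.int64(79)), (202, np.int64(78)), (203, np.int64(78)), (204, np.int64(78)), (205, np.int64(80)), (206, np.int64(78)), (207, np.int64(108)), (208, np.int64(133)), (209, np.int64(138)), (210, np.int64(138)), (211, np.int64(137)), (212, np.int64(137)), (213, np.int64(139)), (214, np.int64(138)), (215, np.int64(137)), (216, np.int64(139)), (217, np.int64(139)), (218, np.int64(137)), (219, np.int64(138)), (220, np.int64(138)), (221, np.int64(139)), (222, np.int64(137)), (223, np.int64(139)), (224, np.int64(139)), (225, np.int64(139)), (226, np.int64(139)), (227, np.int64(139)), (228, np.int64(139)), (229, np.int64(138)), (230, np.int64(139)), (231, np.int64(111)), (232, np.int64(69)), (233, np.int64(58)), (234, np.int64(57)), (235, np.int64(58)), (236, np.int64(59)), (237, np.int64(58)), (238, np.int64(62)), (239, np.int64(62)), (240, np.int64(65)), (241, np.int64(66)), (242, np.int64(75)), (243, np.int64(218)), (244, np.int64(241))]
below [(316, np.int64(240)), (317, np.int64(211)), (318, np.int64(103)), (319, np.int64(65)), (320, np.int64(100)), (321, np.int64(158)), (322, np.int64(162)), (323, np.int64(160)), (324, np.int64(159)), (325, np.int64(159)), (326, np.int64(162)), (327, np.int64(162)), (328, np.int64(161)), (329, np.int64(160)), (330, np.int64(161)), (331, np.int64(161)), (332, np.int64(163)), (333, np.int64(161))]
```

{"name": "drive_tool", "arguments": {
  "series": [
    [[0.03,0.004,0,-0.01,0],[0.03,0.002,0,-0.04,0],[0.03,0.002,0,-0.08,0],[0.03,0.002,0,-0.12,0],[0.03,0.002,0,-0.16,0],[0.03,0.002,0,-0.2,0],[0.03,0.002,0,-0.2,0],[0.03,0.002,0,-0.2,0]]
  ]
}}

```text
time: 10.53
tool_pos: [0.4115, -0.3578, 0.2846]
tcp_rot: [-3.138, 0.001, -2.818]
ft_force: [0.3, 0.3, -2.2]
finger_gap: 0.0365
grasp_force: 61.3
```

```bash
python3 - <<'E'
from tilt import *
s=st();R=Ro.from_euler('xyz',s['tcp_rot']).as_matrix();print(R.T@s['ft_force'])
m=vision.camera_model('wrist');im=vision.capture('wrist')[:,:,::-1].copy();cv2.imwrite('pics/w6.png',im);measure(im,m,s)
E
```

```text
{'time': np.float64(10.533), 'tool_pos': array([ 0.411, -0.358,  0.285]), 'tcp_rot': array([-3.138e+00,  1.000e-03, -2.818e+00]), 'ft_force': array([ 0.277,  0.257, -2.19 ]), 'finger_gap': np.float64(0.036), 'grasp_force': np.float64(61.27)} [-0.87  0.24  0.12  1.45 -0.   -1.19]
[-0.34193902  0.16323281  2.18944528]
ellipse ((256.2003173828125, 280.80706787109375), (73.40526580810547, 73.77794647216797), 174.86959838867188) bbox 219 244 75 75
col [(200, np.int64(137)), (201, np.int64(136)), (202, np.int64(136)), (203, np.int64(136)), (204, np.int64(135)), (205, np.int64(136)), (206, np.int64(136)), (207, np.int64(136)), (208, np.int64(136)), (209, np.int64(145)), (210, np.int64(157)), (211, np.int64(161)), (212, np.int64(162)), (213, np.int64(163)), (214, np.int64(161)), (215, np.int64(160)), (216, np.int64(158)), (217, np.int64(158)), (218, np.int64(159)), (219, np.int64(161)), (220, np.int64(161)), (221, np.int64(160)), (222, np.int64(158)), (223, np.int64(160)), (224, np.int64(162)), (225, np.int64(162)), (226, np.int64(162)), (227, np.int64(162)), (228, np.int64(164)), (229, np.int64(164)), (230, np.int64(141)), (231, np.int64(102)), (232, np.int64(78)), (233, np.int64(64)), (234, np.int64(59)), (235, np.int64(59)), (236, np.int64(60)), (237, np.int64(61)), (238, np.int64(62)), (239, np.int64(63)), (240, np.int64(63)), (241, np.int64(66)), (242, np.int64(68)), (243, np.int64(96)), (244, np.int64(220)), (245, np.int64(239))]
below [(317, np.int64(238)), (318, np.int64(170)), (319, np.int64(81)), (320, np.int64(61)), (321, np.int64(95)), (322, np.int64(152)), (323, np.int64(154)), (324, np.int64(156)), (325, np.int64(157)), (326, np.int64(157)), (327, np.int64(156)), (328, np.int64(158)), (329, np.int64(155)), (330, np.int64(155)), (331, np.int64(156)), (332, np.int64(157)), (333, np.int64(156)), (334, np.int64(158))]
```

```bash
python3 - <<'E'
from tilt import *
np.set_printoptions(precision=4,suppress=True)
s=arm.observe();m=vision.camera_model('wrist')
for r in(.0153,.0158,.0162):print(r,*fit(m,s,321,280.8,230.7,74,r=r))
# side & scene: candidate mouth positions vs nominal
R=Ro.from_euler('xyz',s['tcp_rot']).as_matrix();g=s['tool_pos']+R@[0,0,.006]
for n in('side','scene'):
    mm=vision.camera_model(n);im=vision.capture(n)[:,:,::-1];cv2.imwrite(f'pics/{n}6.png',im)
    print(n,proj(mm,[g,g+R@[-.026,0,.0617]]))
E
```

```text
0.0153 [-0.0058 -0.0105  0.3793] [ 1.7773 -0.6604 -0.2673 -0.6759]
0.0158 [-0.0078 -0.007   0.3599] [ 1.1012 -0.4023 -0.1716 -0.4089]
0.0162 [-0.0094 -0.0041  0.3443] [ 0.5795 -0.2088 -0.093  -0.2114]
side [[176.8504 228.2353]
 [191.7897 245.6916]]
scene [[139.9127 215.8392]
 [153.5676 228.9628]]
```

Lifted and held (2.2 N of weight), with a tilt of about 0.36–0.38. I'll carry it above the port and turn to the port's yaw.

{"name": "drive_tool", "arguments": {
  "series": [
    [[0.03,-0.02,0.034,0,4],[0.03,-0.04,0.068,0,8],[0.03,-0.059,0.101,0,12],[0.03,-0.079,0.134,0,16],[0.03,-0.098,0.168,0,20],[0.03,-0.118,0.201,0,24],[0.03,-0.137,0.234,0,28],[0.03,-0.157,0.268,0,30]]
  ]
}}

```text
time: 11.35
tool_pos: [0.474, -0.0512, 0.2811]
tcp_rot: [3.141, -0.003, 2.938]
ft_force: [0.9, -1.5, -1.9]
finger_gap: 0.0365
grasp_force: 61.2
```

```bash
python3 -c "
from h import *
for i in range(3):
  vision.capture('side')
st();print(to_tool([.483,-.0155,.285]))"
```

```text
{'time': np.float64(11.5), 'tool_pos': array([ 0.474, -0.05 ,  0.281]), 'tcp_rot': array([ 3.141e+00, -3.000e-03,  2.947e+00]), 'ft_force': array([-0.796, -1.143, -1.124]), 'finger_gap': np.float64(0.036), 'grasp_force': np.float64(61.399)} [-0.28  0.12 -0.03  1.42  0.   -0.09]
[-0.00172589  0.03576574 -0.00374454]
```

{"name": "drive_tool", "arguments": {
  "series": [
    [[0.03,-0.002,0.02,0,0],[0.03,-0.002,0.036,0.02,0],[0.03,-0.002,0.036,0.05,0],[0.03,-0.002,0.036,0.056,0],[0.03,-0.002,0.036,0.056,0],[0.03,-0.002,0.036,0.056,0]]
  ]
}}

```text
time: 12.0
tool_pos: [0.4837, -0.019, 0.2269]
tcp_rot: [-3.141, -0.001, 2.941]
ft_force: [0.2, -0.0, -1.3]
finger_gap: 0.0365
grasp_force: 61.4
```

```bash
python3 - <<'E'
from h import *
np.set_printoptions(precision=4,suppress=True,linewidth=250)
s=st();R=Ro.from_euler('xyz',s['tcp_rot']).as_matrix();g=s['tool_pos']+R@[0,0,.006]
for n in('side','scene'):
    mm=vision.camera_model(n);im=vision.capture(n);cv2.imwrite(f'pics/{n}7.png',im[:,:,::-1])
    ax=np.array([-.3817,.0768,.921]); t=.38; a=R@[np.sin(t),0,-np.cos(t)]
    p=proj(mm,[g,g-.067*a,g-.031*a,[.526,-.024,.0725],np.array([.526,-.024,.0725])+.028*ax]);print(n,p)
    u,v=np.round(p[1]).astype(int)
    gr=im.max(2).astype(int);print('u0',u-18,'v0',v-20)
    for y in range(v-20,v+12):print(y,' '.join('%3d'%x for x in gr[y,u-18:u+19]))
E
```

```text
{'time': np.float64(12.0), 'tool_pos': array([ 0.484, -0.019,  0.227]), 'tcp_rot': array([-3.141, -0.001,  2.941]), 'ft_force': array([ 0.193, -0.005, -1.325]), 'finger_gap': np.float64(0.036), 'grasp_force': np.float64(61.414)} [-0.21  0.15 -0.14  1.28 -0.   -0.01]
side [[245.6244 160.8314]
 [254.1209 179.8088]
 [249.6101 169.7336]
 [260.6415 202.3221]
 [257.1807 195.0657]]
u0 236 v0 160
160 126 124 101  59  38  36  31  40  81  97  76  45  32  23  24  21  19  17  21  19  18  19  42  87 107 109 110 113 113 108 101  95  94 102 108 108 103
161 137 134 112  68  38  38  33  41  76  95  75  37  19  18  20  20  18  18  20  16  18  20  32  77 109 121 122 123 126 123 116 109 110 115 120 119 113
162 137 134 115  74  45  41  35  38  70  91  75  38  21  18  16  21  16  19  17  15  18  17  33  79 118 132 133 133 135 133 131 130 130 130 130 129 128
163 137 135 126 103  80  62  42  44  78  94  76  36  19  19  18  18  20  16  18  19  19  25  57 101 128 134 135 135 134 136 135 135 135 135 135 135 135
164 136 136 135 128 117  98  69  63  87  90  63  25  19  17  19  19  20  18  14  17  19  44  92 123 
[... 8445 characters left out ...]
 154 153 154 153 153 153 154 157 151 129  97  88  91  97 140 151 155 153 153 153 151 152 149
186 104 110 121 142 151 153 153 151 152 153 153 154 153 152 156 153 151 155 153 151 152 154 151 113  78  72  64  67 113 149 154 155 154 153 156 156 154
187 120 136 145 150 154 155 153 155 155 155 154 152 153 152 157 154 154 155 151 154 154 151 151 128 102  94  74  58  97 142 152 152 153 156 155 154 156
188 140 150 151 154 153 152 154 156 154 154 154 155 155 153 154 155 155 154 155 155 148 142 143 128 108 100  74  52  73 126 146 149 154 153 154 153 155
189 153 153 152 154 154 153 153 156 152 153 156 151 153 155 154 155 153 151 153 148 128 112 112 108 106  99  73  59  60  88 110 134 150 152 154 153 154
```

```bash
cat > mouth.py <<'E'
from h import *
from scipy.optimize import least_squares
k=np.linspace(0,2*np.pi,120)
def solve(s,th,obs):
    R=Ro.from_euler('xyz',s['tcp_rot']).as_matrix();g=s['tool_pos']+R@[0,0,.006]
    a=R@[np.sin(th),0,-np.cos(th)];u=R@[np.cos(th),0,np.sin(th)];v=R@[0,1,0]
    circ=lambda c,r:c+r*(np.outer(np.cos(k),u)+np.outer(np.sin(k),v))
    M={n:vision.camera_model(n) for n in obs}
    def f(X):
        e=[]
        for n,(u0,u1,v1) in obs.items():
            P=proj(M[n],np.vstack([circ(X,.013),circ(X+.004*a,.017),circ(X+.006*a,.017)]))
            e+=[P[:,0].min()-u0,P[:,0].max()-u1,P[:,1].max()-v1]
        return e
    q=least_squares(f,g-.067*a,x_scale=.01)
    return q.x,R.T@(q.x-g),R.T@(g-.067*a-g),q.fun
E
python3 - <<'E'
from mouth import *
np.set_printoptions(precision=4,suppress=True)
s=arm.observe()
for th in(.33,.38,.42):
    for r in solve(s,th,{'side':(251.0,262.5,182.4),'scene':(240.5,250.9,182.4)}):print(r)
# bias check: monitor corners predicted from the wrist fix, against white mask in first pictures
c=np.array([.5257,-.0244]);y=-.1987;X=np.array([np.cos(y),np.sin(y)]);Y=np.array([-X[1],X[0]])
C=[[*(c+sx*.1*X+sy*.11*Y),z] for sx,z in((-1,.03),(1,.115)) for sy in(-1,1)]
for n in('side','scene'):
    im=cv2.imread(f'pics/{n}0.png');p=proj(vision.camera_model(n),C);print(n,p.round(1).tolist())
    w=(im.min(2)>(150 if n=='side' else 125)).astype(np.uint8);b=cv2.boundingRect(np.round(p).astype(np.int32).reshape(-1,1,2))
    x,yy,W,H=b;msk=np.zeros_like(w);msk[yy-8:yy+H+8,x-8:x+W+8]=1
    cs,_=cv2.findContours(w*msk,cv2.RETR_EXTERNAL,cv2.CHAIN_APPROX_NONE);h=cv2.convexHull(max(cs,key=cv2.contourArea));print(cv2.approxPolyDP(h,3,True)[:,0].tolist())
E
```

```text
[ 0.5176 -0.0233  0.1594]
[-0.0333  0.0025  0.0626]
[-0.0217 -0.      0.0634]
[ 0.1949  0.0327  0.1506  0.0099 -0.1969 -0.2467]
[ 0.5179 -0.0235  0.1596]
[-0.0337  0.0023  0.0623]
[-0.0249 -0.      0.0622]
[ 0.2835 -0.0244  0.1657  0.0234 -0.2382 -0.2743]
[ 0.5182 -0.0237  0.1598]
[-0.034   0.0021  0.0621]
[-0.0273  0.      0.0612]
[ 0.3633 -0.0772  0.1783  0.0369 -0.2757 -0.2976]
side [[215.4, 227.1], [246.5, 183.0], [277.6, 226.1], [304.7, 178.3]]
[[305, 179], [279, 225], [217, 226], [247, 183]]
scene [[206.3, 200.8], [251.8, 168.4], [242.6, 227.2], [291.3, 188.9]]
[[252, 169], [275, 180], [284, 194], [243, 226], [209, 200]]
```

Both views agree within 0.3 px. The mouth sits at tool offset (-32, ~0, +62) mm from the grasp point, with a tilt near 0.37. Now I'll work out the approach along the nipple axis.

```bash
cat > go.py <<'E'
from h import *
import sys
P=np.array([.526,-.0243,.0725]);y=-.1987;n=np.array([-np.sin(.4)*np.cos(y),-np.sin(.4)*np.sin(y),np.cos(.4)])
M=np.array([-.032,.0005,.062])
def plan(hs):
    s=st();R=Ro.from_euler('xyz',s['tcp_rot']).as_matrix();print('tool force',np.round(R.T@s['ft_force'],1))
    m=s['tool_pos']+R@(M+[0,0,.006]);d=m-P;fx=np.array([np.cos(y)*np.cos(.4),np.sin(y)*np.cos(.4),np.sin(.4)]);print('mouth in port mm',np.round(1000*np.array([d@fx,d@np.cross(n,fx),d@n]),1))
    for h in hs:print(h,np.round(R.T@(P+n*h-m),4))
if __name__=='__main__':plan([float(a) for a in sys.argv[1:]])
E
python3 go.py .06 .034 .024
```

```text
{'time': np.float64(12.1), 'tool_pos': array([ 0.484, -0.019,  0.228]), 'tcp_rot': array([-3.141e+00,  1.000e-03,  2.941e+00]), 'ft_force': array([ 0.177, -0.085, -1.515]), 'finger_gap': np.float64(0.036), 'grasp_force': np.float64(61.414)} [-0.21  0.15 -0.14  1.28 -0.   -0.01]
tool force [-0.2 -0.   1.5]
mouth in port mm [25.  -2.6 84.4]
0.06 [0.0136 0.0026 0.0322]
0.034 [0.0035 0.0026 0.0561]
0.024 [-0.0003  0.0026  0.0653]
```

{"name": "drive_tool", "arguments": {
  "series": [
    [[0.03,0.0136,0.0026,0.02,0],[0.03,0.0136,0.0026,0.032,0],[0.03,0.0085,0.0026,0.044,0],[0.03,0.0035,0.0026,0.056,0],[0.03,0.0035,0.0026,0.056,0],[0.03,0.0035,0.0026,0.056,0]]
  ]
}}

```text
time: 12.6
tool_pos: [0.4812, -0.0153, 0.1714]
tcp_rot: [-3.142, 0.0, 2.942]
ft_force: [-0.8, 0.6, -2.1]
finger_gap: 0.0363
grasp_force: 61.4
```

```bash
python3 go.py .034 .028 .02 .014; python3 - <<'E'
from h import *
for n,(u0,v0) in(('side',(244,182)),('scene',(232,172))):
    im=vision.capture(n);cv2.imwrite(f'pics/{n}8.png',im[:,:,::-1]);g=im.max(2)
    print(n,u0)
    for y in range(v0,v0+28):print(y,' '.join('%3d'%x for x in g[y,u0:u0+32]))
E
```

```text
{'time': np.float64(12.6), 'tool_pos': array([ 0.481, -0.015,  0.171]), 'tcp_rot': array([-3.142,  0.   ,  2.942]), 'ft_force': array([-0.751,  0.604, -2.143]), 'finger_gap': np.float64(0.036), 'grasp_force': np.float64(61.423)} [-0.21  0.17 -0.26  1.14 -0.   -0.01]
tool force [0.9 0.4 2.1]
mouth in port mm [-0.6  0.4 33.8]
0.034 [-0.0005 -0.0004 -0.0004]
0.028 [-0.0028 -0.0004  0.0052]
0.02 [-0.0059 -0.0004  0.0125]
0.014 [-0.0083 -0.0004  0.0181]
side 244
182  57  26  23  31  33  29  21  20  20  22  23  46  99 143 166 175 177 178 179 180 183 184 186 188 188 188 189 189 189 189 189 189
183  90  59  68  88  97  85  55  32  29  30  39  56  93 134 171 187 188 189 190 189 190 190 190 190 190 190 190 190 190 190 190 190
184 121 119 141 158 162 151 112  57  44  50  58  79 109 122 152 181 189 191 190 190 190 188 189 189 190 190 190 190 190 190 190 190
185 137 154 177 187 187 178 141  82  64  77  87 107 121 113 126 167 188 190 189 188 181 173 170 175 185 190 191 190 191 191 190 190
186 148 172 185 189 189 179 146 105  98 105 107 114 114 103 108 149 180 187 180 167 151 138 134 144 173 188 19
[... 6063 characters left out ...]
  48  55  60  80 137 148 123  99  78  67
195 152 153 153 154 155 152 137  86  83  89  78  68  67  85  94  96  96  87  86  83  77  59  41  46  68 109 141 120  80  57  68  85
196 155 151 153 156 153 150 146 102  64  66  65  63  59  71  81  88  88  83  75  62  54  44  39  49  85 123 114  82  67  76  90  97
197 151 153 153 153 155 154 150 113  63  58  59  62  61  63  64  76  74  70  64  53  45  43  50  62  82  96  75  66  83  95  99  98
198 153 154 156 155 154 154 153 139  88  65  57  61  60  64  64  65  59  61  62  57  46  49  77  79  63  53  71  86  96  98  99  99
199 153 153 150 151 154 153 151 149 133  95  68  60  61  61  65  59  62  65  63  67  68  78  81  69  63  80  90  94  97  97  99  99
```

The nipple tip lines up under the mouth within about 2 mm in both views. I'll advance along its axis in small steps.

{"name": "drive_tool", "arguments": {
  "series": [
    [[0.03,-0.002,-0.0004,0.003,0],[0.03,-0.0038,-0.0004,0.0052,0],[0.03,-0.0053,-0.0004,0.009,0],[0.03,-0.0069,-0.0004,0.0125,0],[0.03,-0.0069,-0.0004,0.0125,0]]
  ]
}}

```text
time: 13.12
tool_pos: [0.4865, -0.0157, 0.157]
tcp_rot: [3.14, -0.003, 2.943]
ft_force: [-1.4, 3.9, -6.8]
finger_gap: 0.0362
grasp_force: 61.0
```

```bash
python3 go.py .02 .014 .01 .006 .002
```

```text
{'time': np.float64(13.117), 'tool_pos': array([ 0.487, -0.016,  0.157]), 'tcp_rot': array([ 3.140e+00, -3.000e-03,  2.943e+00]), 'ft_force': array([-1.443,  3.904, -6.805]), 'finger_gap': np.float64(0.036), 'grasp_force': np.float64(61.013)} [-0.21  0.19 -0.27  1.11  0.   -0.01]
tool force [2.2 3.5 6.8]
mouth in port mm [-1.6  1.3 18.4]
0.02 [-0.0008 -0.0013 -0.002 ]
0.014 [-0.0032 -0.0013  0.0035]
0.01 [-0.0048 -0.0013  0.0071]
0.006 [-0.0063 -0.0013  0.0108]
0.002 [-0.0079 -0.0013  0.0145]
```

{"name": "drive_tool", "arguments": {
  "series": [
    [[0.03,0,0.001,0,0],[0.03,-0.001,0.001,0.0025,0],[0.03,-0.002,0.001,0.005,0],[0.03,-0.002,0.001,0.005,0],[0.03,-0.002,0.001,0.005,0]]
  ]
}}

```text
time: 13.53
tool_pos: [0.4886, -0.0154, 0.1526]
tcp_rot: [3.141, -0.003, 2.943]
ft_force: [-5.2, 4.1, -2.5]
finger_gap: 0.0367
grasp_force: 61.5
```

```bash
python3 go.py .012 .002; python3 -c "
from tilt import *
s=arm.observe();m=vision.camera_model('wrist');im=vision.capture('wrist')[:,:,::-1].copy();cv2.imwrite('pics/w9.png',im);measure(im,m,s)" | cut -c1-150
```

```text
{'time': np.float64(13.533), 'tool_pos': array([ 0.489, -0.015,  0.153]), 'tcp_rot': array([ 3.141e+00, -3.000e-03,  2.943e+00]), 'ft_force': array([-5.236,  4.072, -2.466]), 'finger_gap': np.float64(0.037), 'grasp_force': np.float64(61.457)} [-0.2   0.2  -0.27  1.1   0.   -0.  ]
tool force [5.9 3.  2.5]
mouth in port mm [-1.4  1.9 13.7]
0.012 [-0.002  -0.0019  0.001 ]
0.002 [-0.0059 -0.0019  0.0102]
ellipse ((256.0726318359375, 280.9149169921875), (72.05330657958984, 72.20639038085938), 169.47000122070312) bbox 220 245 73 73
col [(200, np.int64(196)), (201, np.int64(195)), (202, np.int64(196)), (203, np.int64(196)), (204, np.int64(183)), (205, np.int64(128)), (206, np.int6
below [(316, np.int64(177)), (317, np.int64(177)), (318, np.int64(110)), (319, np.int64(49)), (320, np.int64(40)), (321, np.int64(121)), (322, np.int6
```

{"name": "drive_tool", "arguments": {
  "series": [
    [[0.03,0.0015,0.0015,0,0],[0.03,0.0007,0.0015,0.002,0],[0.03,0,0.0015,0.004,0],[0.03,-0.0008,0.0015,0.006,0],[0.03,-0.0008,0.0015,0.006,0]]
  ]
}}

```text
time: 14.0
tool_pos: [0.49, -0.0147, 0.1474]
tcp_rot: [-3.141, -0.001, 2.942]
ft_force: [-6.4, 0.7, 4.1]
finger_gap: 0.0366
grasp_force: 62.3
```

```bash
python3 go.py .002
```

```text
{'time': np.float64(14.0), 'tool_pos': array([ 0.49 , -0.015,  0.147]), 'tcp_rot': array([-3.141e+00, -1.000e-03,  2.942e+00]), 'ft_force': array([-6.387,  0.683,  4.068]), 'finger_gap': np.float64(0.037), 'grasp_force': np.float64(62.287)} [-0.2   0.2  -0.28  1.09 -0.   -0.  ]
tool force [ 6.4 -0.6 -4.1]
mouth in port mm [-2.3  2.7  8.3]
0.002 [-0.0046 -0.0027  0.005 ]
```

{"name": "drive_tool", "arguments": {
  "series": [
    [[0.03,-0.0006,0,0.002,0],[0.03,-0.0013,0,0.004,0],[0.03,-0.002,0,0.006,0],[0.03,-0.002,0,0.006,0],[0.03,-0.002,0,0.006,0]]
  ]
}}

```text
time: 14.42
tool_pos: [0.4916, -0.0151, 0.1413]
tcp_rot: [-3.141, -0.002, 2.942]
ft_force: [-9.1, 0.7, 3.6]
finger_gap: 0.0366
grasp_force: 62.2
```

```bash
python3 go.py .002
```

```text
{'time': np.float64(14.417), 'tool_pos': array([ 0.492, -0.015,  0.141]), 'tcp_rot': array([-3.141e+00, -2.000e-03,  2.942e+00]), 'ft_force': array([-9.092,  0.65 ,  3.598]), 'finger_gap': np.float64(0.037), 'grasp_force': np.float64(62.155)} [-0.2   0.21 -0.29  1.08 -0.   -0.  ]
tool force [ 9.  -1.2 -3.6]
mouth in port mm [-3.1  2.7  2.1]
0.002 [-0.0029 -0.0027 -0.0011]
```

{"name": "drive_tool", "arguments": {
  "series": [
    [[0.03,0.001,0,0,0],[0.03,0.0004,0,0.0015,0],[0.03,0,0,0.003,0],[0.03,0,0,0.003,0],[0.03,0,0,0.003,0]]
  ]
}}

```text
time: 14.83
tool_pos: [0.4911, -0.015, 0.1404]
tcp_rot: [-3.141, -0.001, 2.942]
ft_force: [-21.0, 2.5, 29.9]
finger_gap: 0.0366
grasp_force: 65.3
```

```bash
python3 go.py .002; python3 -c "
from tilt import *
s=arm.observe();m=vision.camera_model('wrist');im=vision.capture('wrist')[:,:,::-1].copy();cv2.imwrite('pics/w10.png',im);measure(im,m,s)"
```

```text
{'time': np.float64(14.833), 'tool_pos': array([ 0.491, -0.015,  0.14 ]), 'tcp_rot': array([-3.141e+00, -1.000e-03,  2.942e+00]), 'ft_force': array([-20.978,   2.466,  29.861]), 'finger_gap': np.float64(0.037), 'grasp_force': np.float64(65.287)} [-0.2   0.21 -0.29  1.07 -0.   -0.  ]
tool force [ 21.1  -1.8 -29.8]
mouth in port mm [-3.8  2.7  1.5]
0.002 [-0.0033 -0.0027 -0.0019]
ellipse ((255.97608947753906, 280.8462219238281), (72.15953826904297, 72.48341369628906), 2.551513195037842) bbox 220 245 73 73
col [(200, np.int64(193)), (201, np.int64(192)), (202, np.int64(192)), (203, np.int64(192)), (204, np.int64(192)), (205, np.int64(192)), (206, np.int64(192)), (207, np.int64(145)), (208, np.int64(87)), (209, np.int64(81)), (210, np.int64(81)), (211, np.int64(80)), (212, np.int64(79)), (213, np.int64(80)), (214, np.int64(79)), (215, np.int64(79)), (216, np.int64(79)), (217, np.int64(80)), (218, np.int64(79)), (219, np.int64(79)), (220, np.int64(79)), (221, np.int64(79)), (222, np.int64(78)), (223, np.int64(79)), (224, np.int64(77)), (225, np.int64(79)), (226, np.int64(78)), (227, np.int64(77)), (228, np.int64(78)), (229, np.int64(78)), (230, np.int64(77)), (231, np.int64(70)), (232, np.int64(63)), (233, np.int64(52)), (234, np.int64(48)), (235, np.int64(46)), (236, np.int64(49)), (237, np.int64(47)), (238, np.int64(48)), (239, np.int64(49)), (240, np.int64(50)), (241, np.int64(49)), (242, np.int64(51)), (243, np.int64(81)), (244, np.int64(154)), (245, np.int64(174)), (246, np.int64(174))]
below [(316, np.int64(172)), (317, np.int64(172)), (318, np.int64(111)), (319, np.int64(50)), (320, np.int64(38)), (321, np.int64(68)), (322, np.int64(120)), (323, np.int64(121)), (324, np.int64(121)), (325, np.int64(121)), (326, np.int64(120)), (327, np.int64(120)), (328, np.int64(121)), (329, np.int64(120)), (330, np.int64(120)), (331, np.int64(120)), (332, np.int64(119)), (333, np.int64(120))]
```

The hard stop is reached: about 36 N along the axis after 8–9 N of spring force, with estimated mouth height around 2 mm. I'll ease off slightly, let it settle, and cross-check the tester height in the side and scene views.

{"name": "drive_tool", "arguments": {
  "series": [
    [[0.03,0.0008,0,-0.0006,0],[0.03,0.0008,0,-0.0006,0],[0.03,0.0008,0,-0.0006,0],[0.03,0.0008,0,-0.0006,0]]
  ]
}}

```text
time: 15.22
tool_pos: [0.491, -0.015, 0.1405]
tcp_rot: [-3.141, 0.0, 2.942]
ft_force: [-13.9, 1.5, 20.8]
finger_gap: 0.036
grasp_force: 64.2
```

```bash
python3 go.py .002; python3 - <<'E'
from tilt import *
np.set_printoptions(precision=3,suppress=True)
s=arm.observe();m=vision.camera_model('wrist')
print(fit(m,s,321,280.9,231.5,73,u=256),fit(m,s,321,280.9,231.5,73,r=.0162))
# dial position from side+scene
P=np.array([.526,-.0243,.0725]);y=-.1987;n=np.array([-np.sin(.4)*np.cos(y),-np.sin(.4)*np.sin(y),np.cos(.4)])
obs=[]
for c in('side','scene'):
    mm=vision.camera_model(c);im=vision.capture(c);e=proj(mm,[P+n*.087])[0];u,v=np.round(e).astype(int)
    r=(im.min(2)[v-9:v+10,u-9:u+10]>110).astype(np.uint8);N,l,q,ce=cv2.connectedComponentsWithStats(r);i=1+np.argmax(q[1:,4]);d=ce[i]+[u-9,v-9];print(c,e,d,q[i]);obs.append((mm,d))
X,res=tri(obs);print(X,res,'along n',(X-P)@n,'expected .087')
E
```

```text
{'time': np.float64(15.217), 'tool_pos': array([ 0.491, -0.015,  0.141]), 'tcp_rot': array([-3.141,  0.   ,  2.942]), 'ft_force': array([-13.926,   1.46 ,  20.796]), 'finger_gap': np.float64(0.036), 'grasp_force': np.float64(64.154)} [-0.2   0.21 -0.29  1.07 -0.   -0.  ]
tool force [ 13.9  -1.3 -20.8]
mouth in port mm [-3.8  2.7  1.6]
0.002 [-0.0033 -0.0027 -0.0018]
(array([-0.01 , -0.006,  0.364]), array([ 0.939, -0.344, -0.145, -0.348])) (array([-0.011, -0.003,  0.348]), array([ 0.424, -0.153, -0.067, -0.154]))
side [249.631 179.351] [252.611 178.194] [ 9  6  7  6 36]
scene [241.067 175.871] [242.833 175.528] [ 8  6  7  6 36]
[ 0.501 -0.017  0.159] [0.0013, 0.0013] along n 0.0897552187744013 expected .087
```

The dial stands 90 mm out, against 87 expected when home and 94 or more if unsnapped. The force is steady at about 25 N against the stop. Handing in.

```bash
python3 -c "
from station import ticket
print(ticket.job_done())"
```

```text
the job is handed in; nothing more can be done
None
```

I handed the job in with the lamp arm swung clear (about 1.1 rad) and the tester still gripped and pressed against the collar's hard stop at about 25 N; the hand-in returned no verdict, so success is unconfirmed.

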